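Close two baking tins up against the filling stop

ROBOT

A 6-joint arm with a two-finger parallel gripper is mounted at the origin on the work surface. World frame = base frame: x ahead of the robot, y to its left, z up, the work surface at z = 0. Lengths are in mm, angles in rad, forces in N, time in s.
With the tool pointing down it reaches from about 350 to 975 mm from the base axis. Payload 7.1 kg.
Tool frame: the origin (TCP) lies at the very end of the fingers, on their centre line; the grasp point (between the pads) lies ctrl.hold_point_z behind it (ctrl.hold_point_z is the distance from the TCP to the grasp point, in mm); z points along the fingers, y is the line along which they close (so a half turn about z gives the same grasp; the last joint's range is limited). The gripper opens to 88 mm and grips with 3 to 60 N. Pads are 20 mm wide; open, the fingers measure 115 mm over their backs; the gripper's body (75 mm by 178 mm) begins 61 mm behind the grasp point.
Start: joints at [-0.019, 0.423, 1.63, -0, 1.089, -0.019], TCP at [624.984, 0.026, 222.675] pointing down, gripper open.
Joint ranges: [-3, 3], [-0.9, 2.11], [0.09, 2.58], [-1.31, 4.45], [0.11, 2.69], [-2.54, 2.54]. Speed limits (rad/s): [2.39, 2.39, 3.01, 3.14, 3.14, 3.14].

INTERFACE

Orientations are given as a rotation vector (axis times angle).
In Python, from workcell import ctrl gives the robot as it stands. The module is installed in compiled form; this text tells all that it offers.
- The arm moves only by the shell command python3 -m creep 'ROWS'. ROWS is JSON, a list of rows, each an object with "translation": the shift along the tool's x, y, z in mm, a list of three; "angular": the turn, a rotation vector about the tool's x, y, z in rad, a list of three; "jaw": the opening, from 0 (shut) to 1 (fully open). A call has exactly 8 rows; each row is the pose to reach, as a shift and turn from the pose commanded when the call began, along the tool's axes at that moment; what a row does not reach only later rows make up. A row lasts 1/8 s, in which the tool goes at most 62.5 mm and 10.7 degrees, less where a joint would pass 70% of its speed; a pose out of reach is approached as far as the arm can. A call with a gripper value outside its range is refused whole. The fingers move at their own pace and stop on an object; the grip force is fixed at half the most. Time passes only in rows, so rows that repeat a pose let the fingers close, or fill a call up. It gives the time, the measured TCP pose, the force, the opening and the grip force at its end, in the units of the state.
- ctrl.get_obs(): the state, without advancing time (a new reading comes with each control period).
- ctrl.get_image(name): name is "scene" or "side" or "wrist"; returns the picture (420x560x3 uint8, red, green, blue); there is no depth.
- ctrl.camera_info(name): a dict with "camera_matrix" (3x3 intrinsics, pixels), "distortion" ([k1, k2, p1, p2, k3] as OpenCV has them; the pictures are not rectified), "world_from_camera" (4x4, takes a point from camera to world coordinates). Camera axes: x right, y up, looking along -z (the intrinsics and any distortion apply to the point x, -y, -z); pixel columns grow to the right and rows downward; lengths in mm; the calibration is good to about 2 mm. A picture is of the moment at which its call begins: read the wrist's pose just before it. camera_info takes no time and is no camera call; for the wrist camera it gives the pose at the moment of the call.
- ctrl.close_job(): hands the job in; it is judged then, once.
Trained networks look in the newest picture that a camera, given by its name, has taken for a name from the list of things; names that differ only in an ending like _2 or _b are one class to them, and where a whole thing is asked for, a point or a joint stands for the part that bears it (a point fixed in the world has none). Each returns a list of dicts, best first, with "score" (0 to 1); they miss things now and then, are a little off and sometimes report something else, mostly with a low value. They report only what shows in the picture. A call takes as long as a camera call.
- ctrl.look_for(camera, label): "rect" ([left, top, right, bottom] in pixels, round what is visible of it).
The state is a dict: "t": time; "qpos": joint angles; "qvel": joint speeds; "joint_torque": joint torques, N m; "ee_pos": TCP position; "orientation": TCP orientation; "ft_force": force on the tool from outside, world axes, zero at the start; "moment": the same for the moment, N m; "width": finger opening in mm; "grasp_force": force on a finger pad.
Only numpy, scipy, OpenCV 4.12 (cv2) and the standard library are available. Lean on these libraries where they do the work, as an engineer would, in place of code of your own. Each camera call takes 0.05 s, during which the arm holds its last target. There are 200 camera calls.

TASK

Slide the loaf tin and the round tin across the worktop to the low metal rail and close them up in one row toward the upright end stop: both touching the rail, the loaf tin's long side flush along it, the first tin touching the end stop and the second touching the first, in whichever order you like. Only push them with the fingers, never lift or tip them, and leave the other things where they are.

Things in the scene. Friction and masses are not known exactly. Their poses are not given: they have to be found in the camera images.
- loaf_tin: Loose open rectangular dark steel loaf tin, 140 mm long (its y) x 70 mm wide (its x) x 50 mm high, vertical walls 3 mm thick, flat bottom, 0.3 to 0.55 kg. Origin: centre of the underside; z up. It starts between robot and rail, left or right of the middle, turned up to 0.4 rad from having its long side crosswise to the robot.
- round_tin: Loose open round dark steel tin, outside diameter 84 mm, 45 mm high, vertical wall 3 mm thick, flat bottom, 0.25 to 0.5 kg. Origin: centre of the underside; z up. It starts between robot and rail, on the other side of the middle from the loaf tin.
- rail: Fixed straight aluminium rail beyond the tins, roughly crosswise to the robot (turned up to 0.1 rad), 530 mm long, 25 mm high, 12 mm thick, with a 3 mm high flange behind it. Origin: middle of the foot of its front face (the upright face toward the robot, against which the tins go). Its x axis points away from the robot, square to that face; its y axis runs along the rail to the robot's left; z up.
- end_stop: Fixed upright aluminium end stop, a bar 100 mm long (its x, pointing from the rail back toward the robot, square to the rail, nearly touching the rail's front face) x 12 mm thick (its y, along the rail) x 35 mm high. Origin: centre of its underside; axes parallel to the rail's. It stands 255 mm along the rail from the rail's middle, at the left end or at the right end. The face toward the rail's middle, 6 mm from its origin, is the stop.
- bolt_strip: Fixed flat aluminium strip, 100 x 12 mm and only 3 mm high, lying at the rail's other end where no end stop is mounted (255 mm from the rail's middle). It is not a stop. Origin: centre of its underside; axes as the rail's.
- star_cutter: Bystander, loose, leave alone. Star-shaped steel pastry cutter, about 56 mm across, 22 mm high, standing between the robot and the gap between the tins. Origin: centre of the underside.
- ring_cutter: Bystander, loose, leave alone. Steel ring cutter, 60 mm in diameter, 30 mm high, behind the rail. Origin: centre of the underside.
- pepper_mill: Bystander, loose, leave alone. Dark wooden pepper mill, 52 mm in diameter, 160 mm high, far left, beyond the bowl. Origin: centre of the underside.
- jar: Bystander, loose, leave alone. Glass jar with a metal cap, 70 mm in diameter, 65 mm high, behind the rail to the left. Origin: centre of the underside.
- bowl: Bystander, loose, leave alone. White bowl, 120 mm in diameter, 55 mm high, far left of the tins. Origin: centre of the underside.
- fork: Bystander, loose, leave alone. Serving fork with red handle, lying flat, about 230 mm long (its x, tines to +x; from 100 mm behind its origin to 128 mm ahead), 26 mm wide, 10 mm high, to the right of the tins. Origin: on the worktop under the fork.
- mug: Bystander, loose, leave alone. White mug, 80 mm in diameter, 90 mm high, handle at its +y, far right. Origin: centre of the underside.

How it is judged (in metres and radians):
At the end, for the whole second after the job is handed in: Both tins stand flat and at rest on the worktop, each within 6 mm of touching the rail's front face, the loaf tin's long side parallel to the rail within 0.07 rad; the tin next to the end stop within 7 mm of touching it, and the other tin within 7 mm of touching the first (x of loaf_tin in the frame of rail between -0.041 and -0.03 m and angle between the y axis of loaf_tin and the y axis of rail, either way round below 0.07 rad and x of round_tin in the frame of rail between -0.048 and -0.037 m and (((y of loaf_tin in the frame of end_stop between 0.07 and 0.083 m or y of loaf_tin in the frame of end_stop between -0.083 and -0.07 m) and (y of round_tin in the frame of end_stop between 0.182 and 0.202 m or y of round_tin in the frame of end_stop between -0.202 and -0.182 m) and (y of round_tin in the frame of loaf_tin between 0.106 and 0.119 m or y of round_tin in the frame of loaf_tin between -0.119 and -0.106 m)) or ((y of round_tin in the frame of end_stop between 0.042 and 0.055 m or y of round_tin in the frame of end_stop between -0.055 and -0.042 m) and (y of loaf_tin in the frame of end_stop between 0.154 and 0.174 m or y of loaf_tin in the frame of end_stop between -0.174 and -0.154 m) and (y of round_tin in the frame of loaf_tin between 0.106 and 0.119 m or y of round_tin in the frame of loaf_tin between -0.119 and -0.106 m))) and height (world z) of each of loaf_tin, round_tin below 0.006 m and angle between each of loaf_tin, round_tin's own z axis and vertical below 0.05 rad and linear speed of each of loaf_tin, round_tin below 0.01 m/s).
It fails at once if the loaf tin is lifted or tipped instead of slid (its underside centre more than 12 mm up, or leaning over 0.2 rad) (height (world z) of loaf_tin above 0.012 m or angle between loaf_tin's own z axis and vertical above 0.2 rad).
It fails at once if the round tin is lifted or tipped instead of slid (its underside centre more than 12 mm up, or leaning over 0.2 rad) (height (world z) of round_tin above 0.012 m or angle between round_tin's own z axis and vertical above 0.2 rad).
It fails at once if one of the seven bystanders is shifted more than 25 mm (distance of any of star_cutter, ring_cutter, pepper_mill, jar, bowl, fork, mug from where it was at the start of the episode above 0.025 m).
It also fails if it takes over 72 s, if anything falls off the work surface, if the arm or the gripper's body presses on something with over 40 N, if the wrist force passes 120 N, or if a joint passes its speed limit or range.

## Working session

There is one attempt and no reset: what is moved stays moved. The work goes in short steps, Python scripts to look and compute and a shell command to move; the robot and the scene stay as the last step left them, time stands still between calls to the robot, and variables do not carry over. Pictures are saved under pics/ and viewed, at most 10 in all, crops included, and the job is handed in when it is done.

```bash
mkdir -p pics; cat > h.py <<'E'
import numpy as np, cv2
from workcell import ctrl
def ray(name,uv):
    i=ctrl.camera_info(name);K=np.array(i["camera_matrix"],float);D=np.array(i["distortion"],float);T=np.array(i["world_from_camera"],float)
    p=cv2.undistortPoints(np.array(uv,float).reshape(-1,1,2),K,D).reshape(-1,2)
    d=np.c_[p[:,0],-p[:,1],-np.ones(len(p))]@T[:3,:3].T
    return T[:3,3],d
def at(name,uv,z):
    c,d=ray(name,uv); z=np.broadcast_to(z,len(d))
    return c+d*((z-c[2])/d[:,2])[:,None]
def proj(name,P):
    i=ctrl.camera_info(name);K=np.array(i["camera_matrix"],float);D=np.array(i["distortion"],float);T=np.array(i["world_from_camera"],float)
    q=(np.array(P,float)-T[:3,3])@T[:3,:3]; q=q*[1,-1,-1]
    return cv2.projectPoints(q,np.zeros(3),np.zeros(3),K,D)[0].reshape(-1,2)
def snap(name,f):
    im=ctrl.get_image(name); cv2.imwrite("pics/"+f,im[:,:,::-1]); return im
E
python3 - <<'E'
from h import *
for n in("scene","side","wrist"):
    snap(n,n+"0.png"); i=ctrl.camera_info(n); print(n,np.round(i["world_from_camera"],2).tolist(),np.round(i["camera_matrix"][0],0),i["distortion"])
a=cv2.imread("pics/scene0.png")
o=ctrl.get_obs(); print(o["t"],o["orientation"],o["ee_pos"],o["width"],ctrl.hold_point_z)
for l in("loaf_tin","round_tin","end_stop","star_cutter","rail"):print(l,ctrl.look_for("scene",l)[:2])
E
```

```text
scene [[-0.49, -0.59, 0.65, 1327.16], [0.87, -0.31, 0.37, 411.76], [-0.02, 0.75, 0.67, 813.35], [0.0, 0.0, 0.0, 1.0]] [387.   0. 284.] [-0.015419  0.        0.        0.        0.      ]
side [[-0.89, 0.21, -0.4, 160.12], [-0.45, -0.45, 0.77, 857.72], [-0.01, 0.87, 0.49, 580.37], [0.0, 0.0, 0.0, 1.0]] [476.   0. 280.] [0.04964942 0.         0.         0.         0.        ]
wrist [[1.0, -0.0, 0.0, 626.38], [0.0, 0.96, 0.29, 80.51], [-0.0, -0.29, 0.96, 383.14], [0.0, 0.0, 0.0, 1.0]] [291.   0. 279.] [0.00998583 0.         0.         0.         0.        ]
0.15 [-2.22086273e+00 -2.22079995e+00  1.33537584e-03] [6.24549594e+02 2.46037478e-02 2.22086177e+02] 87.25904991723455 18.700000000000003
loaf_tin [{'rect': [309.5, 184.0, 355.2, 220.1], 'score': 0.6}, {'rect': [200.2, 190.4, 363.6, 273.3], 'score': 0.56}]
round_tin [{'rect': [263.1, 172.9, 291.8, 194.4], 'score': 0.63}, {'rect': [306.8, 172.2, 322.9, 183.4], 'score': 0.55}]
end_stop [{'rect': [216.3, 171.9, 232.3, 192.5], 'score': 0.56}]
star_cutter [{'rect': [306.8, 170.9, 322.5, 181.8], 'score': 0.66}]
rail [{'rect': [201.6, 191.0, 360.2, 274.2], 'score': 0.78}, {'rect': [416.2, 203.1, 452.0, 236.4], 'score': 0.23}]
```

View pics/scene0.png

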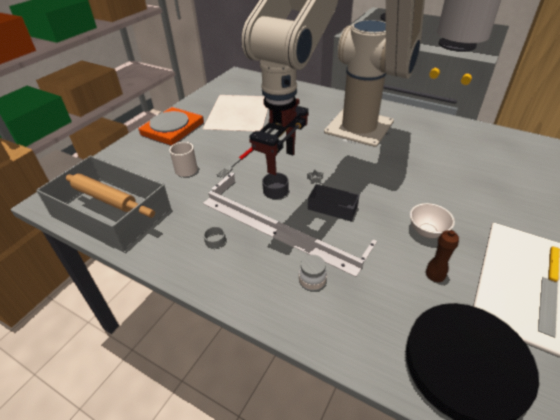

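View pics/side0.png

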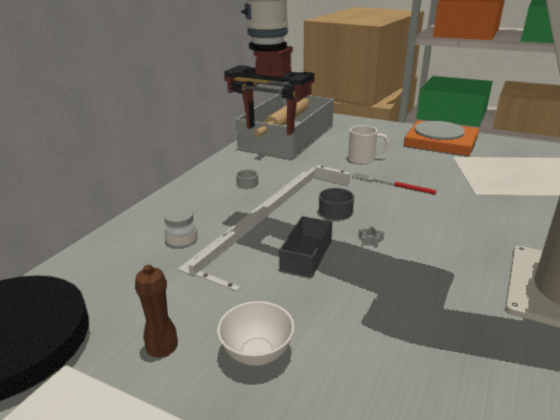

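View pics/wrist0.png

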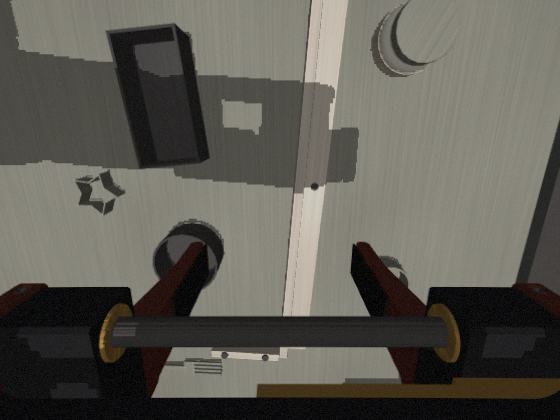

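```bash
python3 - <<'E'
import cv2
a=cv2.imread("pics/side0.png")[155:300,170:370]
cv2.imwrite("pics/c1.png",cv2.resize(a,None,fx=4,fy=4,interpolation=cv2.INTER_CUBIC))
E
```

```text
(no output)
```

View pics/c1.png

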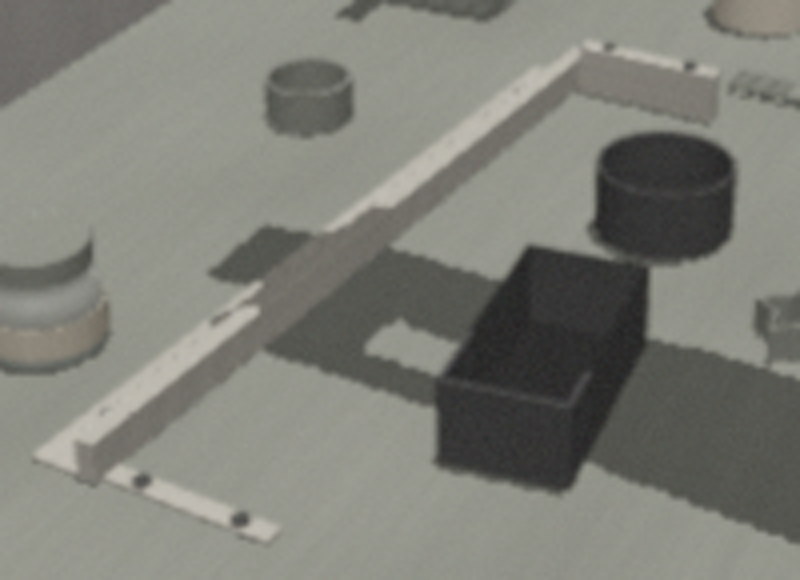

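```bash
python3 - <<'E'
from h import *
c=lambda l:[(x/4+170-.4,y/4+155-.4) for x,y in l]
r=lambda a:np.round(a,1).tolist()
print("side loaf top",r(at("side",c([(530,247),(648,265),(437,379),(575,403)]),50)))
print("side loaf bot",r(at("side",c([(438,465),(570,490)]),0)))
print("side round",r(at("side",c([(599,162),(735,166),(667,133),(667,196)]),45)))
print("side rail foot",r(at("side",c([(97,485),(380,245),(580,92)]),0)))
print("side rail top front",r(at("side",c([(97,445),(380,210),(580,62)]),25)))
print("stop top",r(at("side",c([(583,45),(719,72)]),35)),"stop foot",r(at("side",c([(580,90),(711,123)]),0)))
print("wr loaf",r(at("wrist",[(107,30),(140,168),(180,24)],50)),r(at("wrist",[(209,160)],0)))
print("wr rail",r(at("wrist",[(310,0),(290,255)],25)))
print("wr round top",r(at("wrist",[(153,258)],45)),r(at("wrist",[(189,220),(223,250)],45)))
print("star",r(at("wrist",[(100,192)],15)))
E
```

```text
side loaf top [[530.1, 37.0, 50.0], [464.8, 27.2, 50.0], [518.3, 172.7, 50.0], [449.3, 162.0, 50.0]]
side loaf bot [[517.1, 175.5, 0.0], [449.5, 165.3, 0.0]]
side round [[537.9, -79.6, 45.0], [463.0, -109.2, 45.0], [514.9, -132.4, 45.0], [486.2, -57.6, 45.0]]
side rail foot [[662.3, 263.2, 0.0], [647.5, -3.7, 0.0], [621.8, -248.7, 0.0]]
side rail top front [[659.5, 262.7, 25.0], [646.1, -2.8, 25.0], [620.6, -244.4, 25.0]]
stop top [[621.3, -250.8, 35.0], [522.3, -249.0, 35.0]] stop foot [[623.1, -251.6, 0.0], [523.4, -242.0, 0.0]]
wr loaf [[454.2, 167.1, 50.0], [467.3, 29.0, 50.0], [527.6, 172.8, 50.0]] [[534.8, 31.8, 0.0]]
wr rail [[658.9, 201.8, 25.0], [641.2, -92.4, 25.0]]
wr round top [[465.5, -86.9, 45.0]] [[515.9, -35.6, 45.0], [555.3, -75.8, 45.0]]
star [[394.8, -7.6, 15.0]]
```

Side view and crop: the upright end stop is at the robot's right end (side px 315–350, 165–185), and the flat bolt strip is at the left. The round tin is on the right at about (501,-94). The loaf is on the left at about (492,101), yawed about +0.1. The star is at (395,-8). I will push from inside the tins' walls, starting with the round tin.

```bash
python3 -m creep '[{"translation":[-20,-25,20],"angular":[0,0,0],"jaw":0},{"translation":[-40,-50,40],"angular":[0,0,0],"jaw":0},{"translation":[-60,-75,60],"angular":[0,0,0],"jaw":0},{"translation":[-80,-100,80],"angular":[0,0,0],"jaw":0},{"translation":[-93,-124,100],"angular":[0,0,0],"jaw":0},{"translation":[-93,-124,115],"angular":[0,0,0],"jaw":0},{"translation":[-93,-124,130],"angular":[0,0,0],"jaw":0},{"translation":[-93,-124,130],"angular":[0,0,0],"jaw":0}]'
python3 - <<'E'
from h import *
a=snap("side","s1.png")[120:300,170:410];w=snap("wrist","w1.png")
b=cv2.resize(a,(560,420),interpolation=2); cv2.imwrite("pics/m1.png",cv2.resize(np.hstack([b,w]),None,fx=.714,fy=.714,interpolation=3)[:,:,::-1])
print(ctrl.get_obs()["ee_pos"])
for l in("mug","fork"):
    for d in ctrl.look_for("side",l)[:2]:
        R=d["rect"]; print(l,d["score"],at("side",[((R[0]+R[2])/2,R[3])],0).round())
E
```

```text
t: 1.4
ee_pos: [501.4, -92.5, 91.8]
orientation: [-2.22, -2.221, 0.001]
ft_force: [-0.3, 0.5, 0.3]
width: 11.8
grasp_force: 0.0
[501.86297839 -92.65196051  92.74896696]
mug 0.96 [[ 520. -409.    0.]]
fork 0.86 [[ 399. -247.    0.]]
```

View pics/m1.png

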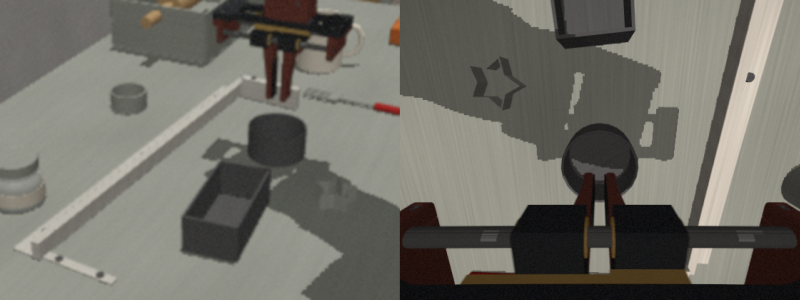

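```bash
python3 - <<'E'
from h import *
t=np.linspace(0,2*np.pi,8,endpoint=False)
for y in(-94,):print((proj("wrist",np.c_[501+42*np.cos(t),y+42*np.sin(t),45+0*t])*.714+[400,0]).round().tolist())
E
```

```text
[[636.0, 166.0], [626.0, 139.0], [597.0, 127.0], [568.0, 139.0], [558.0, 166.0], [570.0, 191.0], [597.0, 200.0], [624.0, 191.0]]
```

```bash
python3 -m creep '[{"translation":[0,1,20],"angular":[0,0,0],"jaw":0},{"translation":[0,1,40],"angular":[0,0,0],"jaw":0},{"translation":[0,1,60],"angular":[0,0,0],"jaw":0},{"translation":[0,1,80],"angular":[0,0,0],"jaw":0},{"translation":[0,1,80],"angular":[0,0,0],"jaw":0},{"translation":[-10,1,80],"angular":[0,0,0],"jaw":0},{"translation":[-20,1,80],"angular":[0,0,0],"jaw":0},{"translation":[-30,1,80],"angular":[0,0,0],"jaw":0}]' && python3 -m creep '[{"translation":[-10,0,0],"angular":[0,0,0],"jaw":0},{"translation":[-20,0,0],"angular":[0,0,0],"jaw":0},{"translation":[-30,0,0],"angular":[0,0,0],"jaw":0},{"translation":[-40,0,0],"angular":[0,0,0],"jaw":0},{"translation":[-50,0,0],"angular":[0,0,0],"jaw":0},{"translation":[-60,0,0],"angular":[0,0,0],"jaw":0},{"translation":[-70,0,0],"angular":[0,0,0],"jaw":0},{"translation":[-80,0,0],"angular":[0,0,0],"jaw":0}]'
```

```text
t: 2.6
ee_pos: [502.5, -124.0, 13.4]
orientation: [2.221, 2.22, 0.001]
ft_force: [0.3, 9.9, 1.0]
width: 0.8
grasp_force: 3.1
t: 3.6
ee_pos: [501.8, -203.5, 12.7]
orientation: [-2.221, -2.221, 0.0]
ft_force: [-0.4, 0.6, 1.4]
width: 0.5
grasp_force: 0.6
```

```bash
python3 -m creep '[{"translation":[14,8,0],"angular":[0,0,0],"jaw":0},{"translation":[14,20,0],"angular":[0,0,0],"jaw":0},{"translation":[14,32,0],"angular":[0,0,0],"jaw":0},{"translation":[14,44,0],"angular":[0,0,0],"jaw":0},{"translation":[14,56,0],"angular":[0,0,0],"jaw":0},{"translation":[14,68,0],"angular":[0,0,0],"jaw":0},{"translation":[14,80,0],"angular":[0,0,0],"jaw":0},{"translation":[14,90,0],"angular":[0,0,0],"jaw":0}]'
python3 - <<'E'
from h import *
a=snap("side","s2.png")[120:300,170:410];w=snap("wrist","w2.png")
b=cv2.resize(a,(560,420),interpolation=2); cv2.imwrite("pics/m2.png",cv2.resize(np.hstack([b,w]),None,fx=.714,fy=.714,interpolation=3)[:,:,::-1])
E
```

```text
t: 4.6
ee_pos: [592.9, -189.0, 12.6]
orientation: [2.221, 2.221, 0.0]
ft_force: [-2.3, -0.2, -1.0]
width: 0.3
grasp_force: 1.0
```

View pics/m2.png

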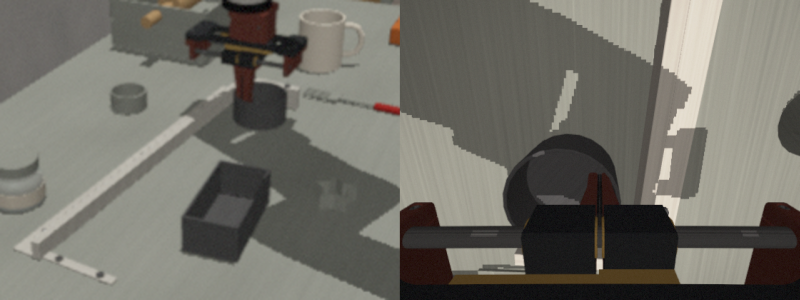

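```bash
python3 -m creep '[{"translation":[0,4,0],"angular":[0,0,0],"jaw":0},{"translation":[0,8,0],"angular":[0,0,0],"jaw":0},{"translation":[0,11,0],"angular":[0,0,0],"jaw":0},{"translation":[0,13,0],"angular":[0,0,0],"jaw":0},{"translation":[-6,13,0],"angular":[0,0,0],"jaw":0},{"translation":[-12,12,0],"angular":[0,0,0],"jaw":0},{"translation":[-18,12,0],"angular":[0,0,0],"jaw":0},{"translation":[-22,11,0],"angular":[0,0,0],"jaw":0}]'
```

```text
t: 5.7
ee_pos: [603.3, -211.6, 12.8]
orientation: [2.221, 2.22, 0.001]
ft_force: [0.4, 1.7, -0.5]
width: 0.4
grasp_force: 0.7
```

```bash
python3 -m creep '[{"translation":[-3,0,0],"angular":[0,0,0],"jaw":0},{"translation":[-6,0,0],"angular":[0,0,0],"jaw":0},{"translation":[-8,0,0],"angular":[0,0,0],"jaw":0},{"translation":[-10,0,0],"angular":[0,0,0],"jaw":0},{"translation":[-11,0,0],"angular":[0,0,0],"jaw":0},{"translation":[-12,0,0],"angular":[0,0,0],"jaw":0},{"translation":[-12,0,0],"angular":[0,0,0],"jaw":0},{"translation":[-12,0,0],"angular":[0,0,0],"jaw":0}]'
python3 - <<'E'
from h import *
a=snap("side","s3.png")[130:220,270:390];w=snap("wrist","w3.png")
b=cv2.resize(a,(560,420),interpolation=2); cv2.imwrite("pics/m3.png",cv2.resize(np.hstack([b,w]),None,fx=.714,fy=.714,interpolation=3)[:,:,::-1])
E
```

```text
t: 6.7
ee_pos: [602.7, -222.3, 12.7]
orientation: [-2.22, -2.221, 0.0]
ft_force: [-2.1, 5.2, 1.9]
width: 0.5
grasp_force: 2.8
```

View pics/m3.png

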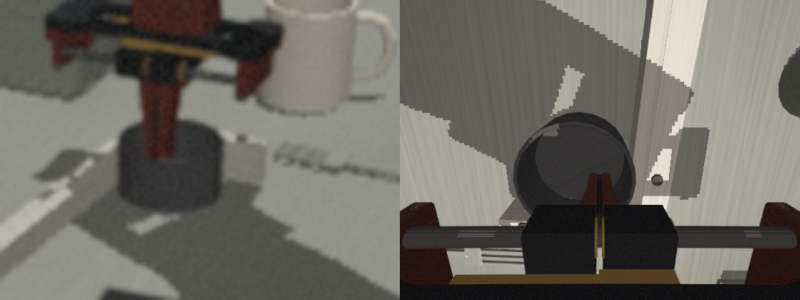

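```bash
python3 -m creep '[{"translation":[-1,1,0],"angular":[0,0,0],"jaw":0},{"translation":[-2,2,0],"angular":[0,0,0],"jaw":0},{"translation":[-3,3,0],"angular":[0,0,0],"jaw":0},{"translation":[-4,4,0],"angular":[0,0,0],"jaw":0},{"translation":[-5,4,0],"angular":[0,0,0],"jaw":0},{"translation":[-6,4,0],"angular":[0,0,0],"jaw":0},{"translation":[-6,4,0],"angular":[0,0,0],"jaw":0},{"translation":[-6,4,0],"angular":[0,0,0],"jaw":0}]'
```

```text
t: 7.8
ee_pos: [602.9, -223.1, 12.5]
orientation: [-2.212, -2.213, 0.002]
ft_force: [-11.3, 28.1, 17.2]
width: 0.8
grasp_force: 14.8
```

The force rise confirms the round tin is seated against both rail and stop. Next I lift out, then go to the loaf.

```bash
python3 -m creep '[{"translation":[6,-4,0],"angular":[0,0,0],"jaw":0},{"translation":[16,-14,0],"angular":[0,0,0],"jaw":0},{"translation":[18,-16,-20],"angular":[0,0,0],"jaw":0},{"translation":[18,-16,-50],"angular":[0,0,0],"jaw":0},{"translation":[18,-16,-85],"angular":[0,0,0],"jaw":0},{"translation":[18,-16,-117],"angular":[0,0,0],"jaw":0},{"translation":[60,-30,-117],"angular":[0,0,0],"jaw":0},{"translation":[100,-45,-117],"angular":[0,0,0],"jaw":0}]'
python3 -m creep '[{"translation":[40,-15,0],"angular":[0,0,0.18],"jaw":0},{"translation":[80,-30,0],"angular":[0,0,0.36],"jaw":0},{"translation":[120,-45,0],"angular":[0,0,0.54],"jaw":0},{"translation":[160,-60,0],"angular":[0,0,0.72],"jaw":0.3},{"translation":[200,-68,0],"angular":[0,0,0.9],"jaw":0.7},{"translation":[229,-68,0],"angular":[0,0,1.08],"jaw":0.7},{"translation":[229,-68,0],"angular":[0,0,1.26],"jaw":0.7},{"translation":[229,-68,0],"angular":[0,0,1.44],"jaw":0.7}]'
python3 - <<'E'
from h import *
a=snap("side","s4.png")[150:290,200:386];w=snap("wrist","w4.png")
b=cv2.resize(a,(560,420),interpolation=2); cv2.imwrite("pics/m4.png",cv2.resize(np.hstack([b,w]),None,fx=.714,fy=.714,interpolation=3)[:,:,::-1])
o=ctrl.get_obs();print(o["ee_pos"],o["qpos"])
print(ctrl.camera_info("wrist")["world_from_camera"])
E
```

```text
t: 8.8
ee_pos: [562.6, -129.1, 131.8]
orientation: [2.221, 2.217, 0.003]
ft_force: [-0.5, -0.7, -0.7]
width: 0.2
grasp_force: 0.0
t: 9.8
ee_pos: [494.9, 100.3, 131.1]
orientation: [3.135, 0.197, 0.004]
ft_force: [0.8, 0.7, -0.9]
width: 47.0
grasp_force: 0.0
[494.82897859  99.98013597 130.98367424] [ 1.75921603e-01  3.83685883e-01  1.95961928e+00 -2.97296029e-04
  7.95957972e-01  1.61742574e+00]
[[ 1.29320525e-01  9.49076079e-01  2.87281741e-01  5.75981949e+02]
 [-9.91602762e-01  1.23892778e-01  3.70748171e-02  1.10223445e+02]
 [-4.05310920e-04 -2.89663903e-01  9.57128340e-01  2.92196053e+02]
 [ 0.00000000e+00  0.00000000e+00  0.00000000e+00  1.00000000e+00]]
```

View pics/m4.png

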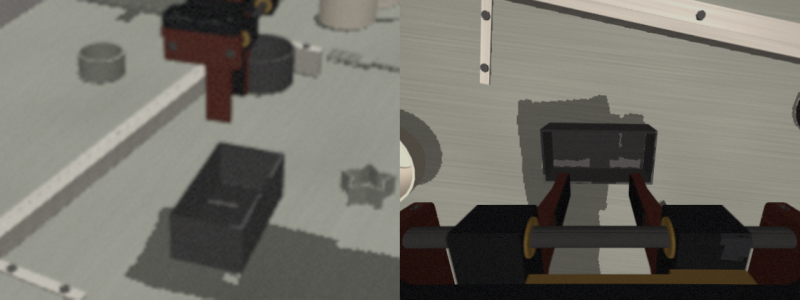

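```bash
python3 - <<'E'
from h import *
f=lambda l:[((x-400)/.714,y/.714) for x,y in l]
print(at("wrist",f([(541,124),(657,124),(546,183),(655,184)]),[0,0,50,50]).round(1).tolist())
print(at("wrist",f([(545,131),(654,131)]),50).round(1).tolist())
E
```

```text
[[515.7, 185.8, 0.0], [536.9, 23.2, 0.0], [450.8, 162.8, 50.0], [467.4, 24.5, 50.0]]
[[518.2, 167.8, 50.0], [534.9, 39.9, 50.0]]
```

```bash
python3 -m creep '[{"translation":[0,0,25],"angular":[0,0,0],"jaw":0.7},{"translation":[0,0,50],"angular":[0,0,0],"jaw":0.7},{"translation":[0,0,75],"angular":[0,0,0],"jaw":0.7},{"translation":[0,0,100],"angular":[0,0,0],"jaw":0.7},{"translation":[0,0,116],"angular":[0,0,0],"jaw":0.7},{"translation":[8,1,116],"angular":[0,0,0],"jaw":0.7},{"translation":[16,2,116],"angular":[0,0,0],"jaw":0.7},{"translation":[24,3,116],"angular":[0,0,0],"jaw":0.7}]' && python3 -m creep '[{"translation":[12,2,0],"angular":[0,0,0.02],"jaw":0.7},{"translation":[24,4,0],"angular":[0,0,0.05],"jaw":0.7},{"translation":[36,6,0],"angular":[0,0,0.08],"jaw":0.7},{"translation":[48,8,0],"angular":[0,0,0.11],"jaw":0.7},{"translation":[60,10,0],"angular":[0,0,0.14],"jaw":0.7},{"translation":[72,12,0],"angular":[0,0,0.17],"jaw":0.7},{"translation":[84,14,0],"angular":[0,0,0.2],"jaw":0.7},{"translation":[94,16,0],"angular":[0,0,0.2],"jaw":0.7}]'
python3 - <<'E'
from h import *
T=ctrl.camera_info("wrist")["world_from_camera"];print(np.round(T[0],3),np.round(T[1],3),ctrl.get_obs()["ee_pos"])
E
```

```text
t: 10.9
ee_pos: [518.2, 100.1, 14.4]
orientation: [3.135, 0.206, -0.002]
ft_force: [-6.6, -0.0, 4.7]
width: 61.3
grasp_force: 3.1
t: 11.9
ee_pos: [613.8, 96.6, 14.0]
orientation: [3.14, -0.109, -0.001]
ft_force: [-7.0, 0.5, 6.3]
width: 61.4
grasp_force: 3.4
[-6.90000e-02  9.54000e-01  2.92000e-01  6.95977e+02] [-9.9800e-01 -6.6000e-02 -2.1000e-02  9.0834e+01] [613.82317231  96.56729881  13.95372052]
```

```bash
python3 -m creep '[{"translation":[8,0,0],"angular":[0,0,0],"jaw":0.7},{"translation":[16,0,0],"angular":[0,0,0],"jaw":0.7},{"translation":[22,0,0],"angular":[0,0,0],"jaw":0.7},{"translation":[25,0,0],"angular":[0,0,0],"jaw":0.7},{"translation":[27,0,0],"angular":[0,0,0],"jaw":0.7},{"translation":[29,0,0],"angular":[0,0,0],"jaw":0.7},{"translation":[30,0,0],"angular":[0,0,0],"jaw":0.7},{"translation":[30,0,0],"angular":[0,0,0],"jaw":0.7}]'
```

```text
t: 12.9
ee_pos: [635.4, 94.9, 13.7]
orientation: [3.139, -0.112, -0.026]
ft_force: [-30.4, 4.8, 27.1]
width: 61.2
grasp_force: 15.3
```

```bash
python3 -m creep '[{"translation":[-15,0,0],"angular":[0,0,0],"jaw":0.7},{"translation":[-30,0,0],"angular":[0,0,0],"jaw":0.7},{"translation":[-30,12,0],"angular":[0,0,0],"jaw":0.7},{"translation":[-30,24,0],"angular":[0,0,0],"jaw":0.7},{"translation":[-30,38,0],"angular":[0,0,0],"jaw":0.7},{"translation":[-30,52,0],"angular":[0,0,0],"jaw":0.7},{"translation":[-30,66,0],"angular":[0,0,0],"jaw":0.7},{"translation":[-30,80,0],"angular":[0,0,0],"jaw":0.7}]' && python3 -m creep '[{"translation":[0,13,0],"angular":[0,0,0],"jaw":0.7},{"translation":[0,26,0],"angular":[0,0,0],"jaw":0.7},{"translation":[0,39,0],"angular":[0,0,0],"jaw":0.7},{"translation":[0,52,0],"angular":[0,0,0],"jaw":0.7},{"translation":[0,65,0],"angular":[0,0,0],"jaw":0.7},{"translation":[0,78,0],"angular":[0,0,0],"jaw":0.7},{"translation":[0,91,0],"angular":[0,0,0],"jaw":0.7},{"translation":[0,104,0],"angular":[0,0,0],"jaw":0.7}]'
python3 - <<'E'
from h import *
a=snap("side","s5.png")[150:290,200:386];w=snap("wrist","w5.png")
b=cv2.resize(a,(560,420),interpolation=2); cv2.imwrite("pics/m5.png",cv2.resize(np.hstack([b,w]),None,fx=.714,fy=.714,interpolation=3)[:,:,::-1])
E
```

```text
t: 13.9
ee_pos: [608.1, 15.7, 13.8]
orientation: [-3.14, 0.109, -0.001]
ft_force: [0.6, 4.1, 1.3]
width: 61.8
grasp_force: 2.0
t: 14.9
ee_pos: [600.6, -87.8, 13.7]
orientation: [-3.14, 0.109, 0.0]
ft_force: [0.8, 5.2, 3.1]
width: 61.7
grasp_force: 2.9
```

View pics/m5.png

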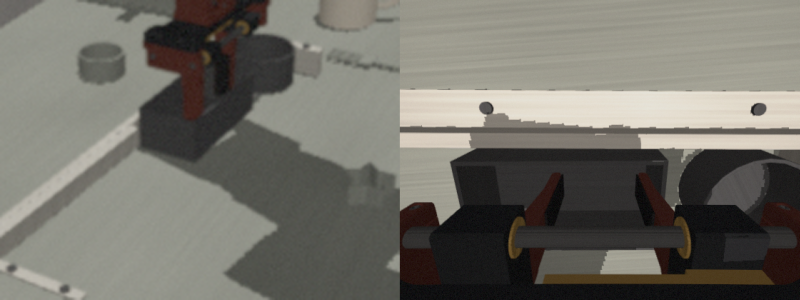

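```bash
python3 -m creep '[{"translation":[0,6,0],"angular":[0,0,0],"jaw":0.7},{"translation":[0,12,0],"angular":[0,0,0],"jaw":0.7},{"translation":[0,17,0],"angular":[0,0,0],"jaw":0.7},{"translation":[0,21,0],"angular":[0,0,0],"jaw":0.7},{"translation":[0,24,0],"angular":[0,0,0],"jaw":0.7},{"translation":[0,27,0],"angular":[0,0,0],"jaw":0.7},{"translation":[0,30,0],"angular":[0,0,0],"jaw":0.7},{"translation":[0,33,0],"angular":[0,0,0],"jaw":0.7}]'
```

```text
t: 16.0
ee_pos: [598.1, -119.2, 13.5]
orientation: [-3.138, 0.109, 0.001]
ft_force: [-0.5, 16.8, 1.0]
width: 61.3
grasp_force: 8.7
```

```bash
python3 -m creep '[{"translation":[0,1,0],"angular":[0,0,0],"jaw":0.7},{"translation":[0,2,0],"angular":[0,0,0],"jaw":0.7},{"translation":[0,3,0],"angular":[0,0,0],"jaw":0.7},{"translation":[0,4,0],"angular":[0,0,0],"jaw":0.7},{"translation":[0,5,0],"angular":[0,0,0],"jaw":0.7},{"translation":[0,6,0],"angular":[0,0,0],"jaw":0.7},{"translation":[0,6,0],"angular":[0,0,0],"jaw":0.7},{"translation":[0,6,0],"angular":[0,0,0],"jaw":0.7}]'
```

```text
t: 17.0
ee_pos: [598.3, -120.1, 14.0]
orientation: [-3.134, 0.109, 0.001]
ft_force: [1.9, 35.3, 7.0]
width: 61.3
grasp_force: 18.3
```

The row is closed up: force is rising with no further motion. Next I press the loaf onto the rail once more, then retract.

```bash
python3 -m creep '[{"translation":[0,-14,0],"angular":[0,0,0],"jaw":0.7},{"translation":[10,-14,0],"angular":[0,0,0],"jaw":0.7},{"translation":[18,-14,0],"angular":[0,0,0],"jaw":0.7},{"translation":[22,-14,0],"angular":[0,0,0],"jaw":0.7},{"translation":[25,-14,0],"angular":[0,0,0],"jaw":0.7},{"translation":[28,-14,0],"angular":[0,0,0],"jaw":0.7},{"translation":[30,-14,0],"angular":[0,0,0],"jaw":0.7},{"translation":[30,-14,0],"angular":[0,0,0],"jaw":0.7}]' && python3 -m creep '[{"translation":[-10,0,0],"angular":[0,0,0],"jaw":0.7},{"translation":[-28,-3,0],"angular":[0,0,0],"jaw":0.7},{"translation":[-30,-3,0],"angular":[0,0,0],"jaw":0.7},{"translation":[-30,-3,-30],"angular":[0,0,0],"jaw":0.7},{"translation":[-30,-3,-70],"angular":[0,0,0],"jaw":0.7},{"translation":[-30,-3,-120],"angular":[0,0,0],"jaw":0.7},{"translation":[-60,-3,-170],"angular":[0,0,0],"jaw":0.7},{"translation":[-100,-3,-220],"angular":[0,0,0],"jaw":0.7}]'
python3 - <<'E'
from h import *
a=snap("side","s6.png")[150:240,255:375];w=snap("wrist","w6.png")
b=cv2.resize(a,(560,420),interpolation=2); cv2.imwrite("pics/m6.png",cv2.resize(np.hstack([b,w]),None,fx=.714,fy=.714,interpolation=3)[:,:,::-1])
E
```

```text
t: 18.0
ee_pos: [619.8, -114.2, 13.1]
orientation: [-3.138, 0.112, 0.03]
ft_force: [-30.2, 0.9, 25.3]
width: 61.6
grasp_force: 14.9
t: 19.0
ee_pos: [531.2, -104.8, 234.5]
orientation: [3.139, -0.109, 0.004]
ft_force: [0.9, -0.3, 0.8]
width: 61.5
grasp_force: 0.0
```

View pics/m6.png

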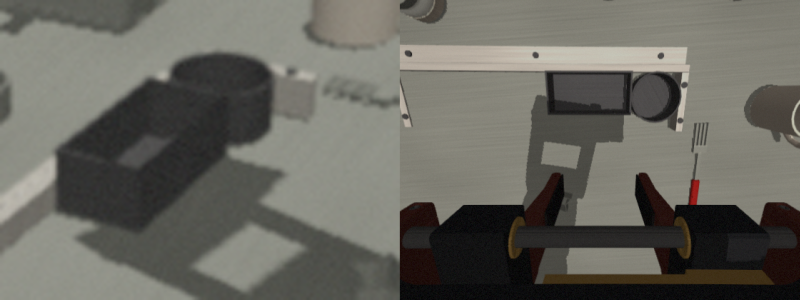

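```bash
python3 - <<'E'
from h import *
w=cv2.imread("pics/w6.png",0)
# tools: brightness column/row profiles (full-res): row r at loaf, round mid columns
for c in (225,260,300,358):print("col",c,w[84:112,c].tolist())
for r in (130,136,142):print("row",r,w[r,195:212].tolist(),w[r,312:334].tolist(),w[r,384:410].tolist())
n=np.array([.9976,-.069]);t=np.array([.069,.9976])
def fr(uv,z):
    p=at("wrist",uv,z)[:,:2]; return np.c_[p@n,p@t].round(1).tolist()
f=lambda l:[((x-400)/.714,y/.714) for x,y in l]
print("rail top front",fr(f([(420,70),(540,71),(660,66)]),25))
print("loaf rim corners",fr(f([(547,73),(630,73),(548,114),(630,114)]),50))
print("round l/r/bot",fr(f([(631,97),(681,97),(656,121)]),45))
print("stop inner top",fr(f([(677,128),(681,90)]),35))
E
```

```text
col 225 [191, 191, 192, 192, 185, 175, 179, 184, 185, 185, 185, 181, 180, 180, 149, 99, 65, 55, 33, 38, 55, 70, 73, 73, 71, 77, 76, 77]
col 260 [190, 191, 190, 192, 188, 177, 177, 183, 181, 183, 183, 182, 181, 179, 155, 108, 76, 56, 30, 36, 62, 71, 73, 79, 74, 77, 77, 78]
col 300 [192, 191, 193, 193, 190, 180, 173, 177, 177, 182, 184, 186, 188, 183, 160, 110, 77, 61, 31, 26, 54, 71, 72, 75, 76, 77, 75, 75]
col 358 [192, 190, 193, 187, 183, 173, 170, 177, 184, 186, 183, 187, 187, 192, 187, 159, 107, 72, 55, 28, 20, 41, 66, 73, 76, 77, 77, 76]
row 130 [133, 134, 131, 133, 135, 133, 134, 134, 133, 125, 89, 66, 59, 25, 27, 23, 25] [71, 42, 41, 41, 40, 31, 22, 18, 20, 27, 44, 71, 72, 67, 74, 73, 77, 75, 78, 73, 77, 76] [15, 22, 26, 29, 25, 20, 19, 19, 70, 73, 163, 194, 191, 192, 190, 188, 194, 165, 141, 132, 133, 133, 135, 135, 137, 135]
row 136 [73, 77, 76, 74, 74, 76, 75, 75, 74, 77, 77, 72, 63, 35, 18, 25, 27] [70, 43, 30, 33, 37, 23, 25, 20, 24, 32, 53, 74, 73, 73, 74, 75, 76, 77, 77, 78, 80, 80] [23, 12, 23, 26, 24, 17, 21, 19, 61, 72, 149, 187, 192, 191, 188, 190, 180, 139, 132, 130, 135, 132, 131, 130, 131, 135]
row 142 [73, 79, 76, 79, 73, 79, 78, 77, 76, 76, 69, 42, 40, 38, 22, 21, 20] [72, 71, 44, 37, 37, 22, 19, 25, 23, 29, 67, 73, 63, 72, 73, 77, 76, 79, 77, 77, 77, 76] [26, 21, 21, 27, 23, 24, 13, 67, 69, 177, 191, 192, 188, 190, 190, 191, 139, 128, 130, 128, 131, 129, 130, 129, 131, 128]
rail top front [[646.8, 232.0], [646.0, 32.0], [653.7, -169.7]]
loaf rim corners [[641.2, 14.5], [641.2, -116.4], [577.1, 17.6], [577.0, -119.1]]
round l/r/bot [[604.3, -120.4], [604.1, -202.9], [564.5, -164.7]]
stop inner top [[550.5, -205.6], [615.1, -205.4]]
```

```bash
python3 - <<'E'
from h import *
n=np.array([.9976,-.069]);t=np.array([.069,.9976])
def fr(uv,z):
    p=at("wrist",uv,z)[:,:2]; return np.c_[p@n,p@t].round(1).tolist()
for c,r in((225,98.7),(260,98.7),(300,98.8),(358,100)):
    print(c,fr([(c,r)],25),"rim@50/45",fr([(c,r)],50 if c<310 else 45),fr([(c,r+2)],50 if c<310 else 45))
print("loaf near edge")
w=cv2.imread("pics/w6.png",0)
for c in(215,260,310,358):print(c,w[150:174,c].tolist())
E
```

```text
225 [[646.8, -2.8]] rim@50/45 [[644.9, -7.2]] [[642.8, -7.1]]
260 [[646.9, -45.0]] rim@50/45 [[644.9, -46.5]] [[642.8, -46.4]]
300 [[646.7, -93.1]] rim@50/45 [[644.8, -91.4]] [[642.7, -91.5]]
358 [[645.3, -163.0]] rim@50/45 [[643.8, -157.9]] [[641.7, -158.1]]
loaf near edge
215 [22, 19, 23, 15, 22, 21, 23, 22, 32, 33, 49, 65, 75, 77, 76, 76, 76, 74, 78, 76, 74, 77, 78, 75]
260 [39, 38, 36, 40, 35, 28, 27, 22, 27, 34, 48, 62, 76, 76, 77, 76, 78, 75, 80, 79, 76, 79, 78, 79]
310 [74, 72, 60, 41, 37, 31, 21, 25, 23, 34, 42, 63, 74, 74, 75, 76, 74, 76, 75, 74, 75, 73, 75, 79]
358 [76, 76, 78, 76, 74, 76, 73, 76, 74, 75, 69, 52, 35, 34, 25, 22, 22, 27, 28, 40, 69, 87, 115, 131]
```

```bash
python3 -c "
from workcell import ctrl
print(ctrl.close_job())"
```

```text
the job is handed in; nothing more can be done
None
```

I handed the job in at about 19 s of the 72 s. The round tin is against the end stop and rail, and the loaf tin is flush along the rail touching it. Contact forces and a final wrist picture agree (remaining gaps about 4 mm or less), no bystander was visibly disturbed, and hand-in returned no verdict.

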